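Take the desk pile apart into its dishes

TASK

The eraser, the note pad, the pin tin and the big tin have been piled up on the desk. Take the pile apart from the top down, one thing at a time, and lay each thing flat inside the wooden dish made for it: the eraser in the small rectangular dish, the note pad in the large rectangular one, the pin tin in the small round one and the big tin in the large round one. Keep the tins upright and leave the coffee cup and the earbud case where they are.

Things in the scene. Friction and masses are not known exactly. Their poses are not given: they have to be found in the camera images.
- eraser_mid (a point): Eraser, white in a blue card sleeve, 20 (x) x 43 (y) x 12 (z) mm, lying on top of the pile. The point is its centre, half-way up; z is up, y runs along its length. Loose, about 20 g; take it across the 20 mm width.
- note_pad_mid (a point): The pile's block of yellow sticky notes, 38 (x) x 51 (y) x 14 mm (top leaf curls up 2 mm), second from the top, under the eraser (another pad lies at the back of the desk and is not part of the job). The point is its centre, 7 mm over its underside; y runs along the 51 mm side. Loose, about 40 g; take it across the 38 mm width.
- pin_tin_mid (a point): Closed round tin of drawing pins, blue-green with a pale foot, 58 mm in diameter, 24 mm high, under the note pad in the pile (a similar tin at the back of the desk is not part of the job). The point is its centre, half-way up; z is up. Loose, about 60 g.
- puck_tin_mid (a point): Big closed black round tin, 68 mm in diameter, 30 mm high, at the bottom of the pile, standing on the desk. The point is its centre, half-way up; z is up. Loose, about 130 g.
- dish_rect_small_floor (a point): Small rectangular shallow wooden dish, inside 36 (x) x 59 (y) mm, outside 46 x 69 mm, with a low rim: floor 3 mm over the desk, rim top 7 mm over the desk, rim wall 5 mm. The point is the centre of its floor's upper face; z is up, y along the long side. Fixed to the desk.
- dish_rect_large_floor (a point): Large rectangular shallow wooden dish, inside 54 (x) x 67 (y) mm, outside 64 x 77 mm, with a low rim: floor 3 mm over the desk, rim top 7 mm over the desk, rim wall 5 mm. The point is the centre of its floor's upper face; z is up, y along the long side. Fixed to the desk.
- dish_round_small_floor (a point): Small round shallow wooden dish, 74 mm in diameter inside, 84 mm outside, with a low rim: floor 3 mm over the desk, rim top 7 mm over the desk, rim wall 5 mm. The point is the centre of its floor's upper face; z is up. Fixed to the desk.
- dish_round_large_floor (a point): Large round shallow wooden dish, 84 mm in diameter inside, 94 mm outside, with a low rim: floor 3 mm over the desk, rim top 7 mm over the desk, rim wall 5 mm. The point is the centre of its floor's upper face; z is up. Fixed to the desk.
- cup: White coffee cup, 55 mm high, 83 mm in diameter, with its handle 110 mm long over all; loose; to be left alone. Handle towards -y. Origin on its underside, 13 mm from the axis of the bowl on the side of the handle.
- earbud_case: White earbud charging case, 27 (x) x 58 (y) x 40 mm; loose; to be left alone. Origin at the centre of its underside.
Things that resemble listed ones, but are neither listed nor needed, are in the scene too. Leave any red look-alike of the part that bears note_pad_mid alone. Leave any white look-alike of the part that bears dish_rect_large_floor alone.

How it is judged (in metres and radians):
On the way, in this order (a step that is already met when the one before it is completed fails the run):
1. the eraser lies released in the small rectangular dish (horizontal distance between eraser_mid and dish_rect_small_floor below 0.014 m and z of eraser_mid in the frame of dish_rect_small_floor below 0.008 m and angle between eraser_mid's own z axis and vertical below 0.06 rad and contact force between the fingers and eraser below 0.05 N), for 0.2 s.
2. the note pad lies released in the large rectangular dish (horizontal distance between note_pad_mid and dish_rect_large_floor below 0.015 m and z of note_pad_mid in the frame of dish_rect_large_floor below 0.009 m and angle between note_pad_mid's own z axis and vertical below 0.06 rad and contact force between the fingers and note_pad below 0.05 N), for 0.2 s.
3. the pin tin stands released in the small round dish (horizontal distance between pin_tin_mid and dish_round_small_floor below 0.01 m and z of pin_tin_mid in the frame of dish_round_small_floor below 0.014 m and angle between pin_tin_mid's own z axis and vertical below 0.06 rad and contact force between the fingers and pin_tin below 0.05 N), for 0.2 s.
4. the big tin stands released in the large round dish (horizontal distance between puck_tin_mid and dish_round_large_floor below 0.01 m and z of puck_tin_mid in the frame of dish_round_large_floor below 0.017 m and angle between puck_tin_mid's own z axis and vertical below 0.06 rad and contact force between the fingers and puck_tin below 0.05 N), for 0.2 s.
At the end, for the whole second after the job is handed in: Each thing lies flat on the floor of its own dish, off the rim (tilt under 0.06 rad, no more than 2 mm above the floor), released and at rest, its centre within 10 mm (tins), 14 mm (eraser) or 15 mm (note pad) of the dish's centre; the cup and the earbud case within 30 mm of where they were (all of step 1 and all of step 2 and all of step 3 and all of step 4 and linear speed of each of eraser, note_pad, pin_tin, puck_tin below 0.02 m/s and distance of each of cup, earbud_case from where it was at the start of the episode below 0.03 m); the robot touches nothing.
It fails at once if a tin is tipped over (angle between any of pin_tin_mid, puck_tin_mid's own z axis and vertical above 0.6 rad).
It fails at once if the cup or the earbud case is pushed away (distance of any of cup, earbud_case from where it was at the start of the episode above 0.03 m).
It also fails if it takes over 93 s, if anything falls off the work surface, if the arm or the gripper's body presses on something with over 40 N, if the wrist force passes 120 N, or if a joint passes its speed limit or range.

ROBOT

A 6-joint arm with a two-finger parallel gripper is mounted at the origin on a cart in front of the work surface, level with it; the furniture and walls round the work are solid. World frame = base frame: x ahead of the robot, y to its left, z up, the work surface at z = 0. Lengths are in m, angles in degrees, forces in N, time in s.
With the tool pointing down it reaches from about 0.25 to 0.725 m from the base axis. Payload 9.7 kg.
Tool frame: the origin (TCP) lies midway between the tips of the shut fingers; the grasp point (between the pads) lies 19 mm behind it; z points along the fingers, y is the line along which they close (so a half turn about z gives the same grasp; the last joint's range is limited). The gripper opens to 85 mm and grips with 20 to 120 N. Pads are 22 mm wide; open, the fingers measure 114 mm over their backs; the gripper's body (76 mm by 85 mm) begins 54 mm behind the grasp point. The pads swing forward as they close: fully open they stand 13 mm farther back than shut.
Start: joints at [-67.838, 4.979, 10.078, 95.1, 0, 90], TCP at [0.207, -0.509, 0.231] pointing down, gripper open.
Joint ranges: [-179.16, 179.16], [-48.56, 103.87], [-65.8, 70.77], [-126.05, 130.52], [-82.76, 87.17], [-180, 180]. Speed limits (degrees/s): [127.2, 127.2, 147.25, 180, 180, 180].

INTERFACE

Orientations are given as [roll, pitch, yaw] about the fixed x, y, z axes, in that order (R = Rz(yaw) Ry(pitch) Rx(roll)).
In Python, from workcell import bot gives the robot as it stands.
- The arm moves only by the shell command python3 -m crank 'ROWS' [FORCE]. ROWS is JSON, a list of rows, each an object with "gripper": the finger opening in mm, from 0 to 85.4; "travel": the shift along the tool's x, y, z in mm, a list of three; "twist": the turn, a rotation vector about the tool's x, y, z in rad, a list of three. In form: [{"gripper": gripper, "travel": [tx, ty, tz], "twist": [rx, ry, rz]}, ...]. A call has 1 to 12 rows; each row shifts and turns the commanded pose from where the row before left it, along the tool's axes as they then stand; what a row does not reach is not made up. A row lasts 1/8 s, in which the tool goes at most 62.5 mm and 10.7 degrees, less where a joint would pass 70% of its speed; a pose out of reach is approached as far as the arm can. A call is refused whole if a number of a shift passes 62.5 or a number of a turn 0.188, either way. A call with a gripper value outside its range is refused whole. The fingers move at their own pace and stop on an object; FORCE is the grip in N (left out, the last holds). Time passes only in rows, so rows that do not move let the fingers close. It gives the time, the measured TCP pose, the force, the opening and the grip force at its end, in the units of the state.
- bot.get_obs(): the state, without advancing time (a new reading comes with each control period).
- bot.camera(name): name is "side" or "top" or "wrist"; returns the picture (384x512x3 uint8, red, green, blue); there is no depth.
- bot.calibration(name): a dict with "vfov" (degrees; the focal length in pixels is half the picture's height over the tangent of half this angle, whatever the lens; pixels are square), "cx", "cy" (the principal point, pixels), "camera_from_world" (4x4, takes a point from world to camera coordinates). Camera axes: x right, y down, z forward; pixel columns grow to the right and rows downward; lengths in m; the calibration is good to about 2 mm. A picture is of the moment at which its call begins: read the wrist's pose just before it. calibration takes no time and is no camera call; for the wrist camera it gives the pose at the moment of the call.
- bot.job_done(): hands the job in; it is judged then, once.
The state is a dict: "time": time; "q": joint angles; "qd": joint speeds; "joint_efforts": joint torques, N m; "ee_pos": TCP position; "tcp_rot": TCP orientation; "wrist_force": force on the tool from outside, world axes, zero at the start; "torque": the same for the moment, N m; "opening": finger opening in m; "grasp_force": force on a finger pad.
Only numpy, scipy, OpenCV 4.12 (cv2) and the standard library are available. Lean on these libraries where they do the work, as an engineer would, in place of code of your own. Each camera call takes 0.05 s, during which the arm holds its last target. There are 200 camera calls.

## Working session

There is one attempt and no reset: what is moved stays moved. The work goes in short steps, Python scripts to look and compute and a shell command to move; the robot and the scene stay as the last step left them, time stands still between calls to the robot, and variables do not carry over. Pictures are saved under pics/ and viewed, at most 17 in all, crops included, and the job is handed in when it is done.

```bash
mkdir -p pics; ls; python3 - <<'E'
from workcell import bot
import cv2,numpy as np
o=bot.get_obs();print(o)
for n in("top","side"):
    im=bot.camera(n);cv2.imwrite(f"pics/{n}0.png",im[:,:,::-1]);c=bot.calibration(n);print(n,c)
    cv2.imwrite(f"pics/{n}0b.png",cv2.resize(im[:,:,::-1],(768,576),interpolation=cv2.INTER_CUBIC))
E
```

```text
pics
{'time': 0.0, 'q': array([-6.78389617e+01,  5.01224157e+00,  1.00329193e+01,  9.50984620e+01,
       -2.32349847e-04,  9.00008852e+01]), 'qd': array([ 0.0683069 ,  0.032941  , -0.07969344,  0.0906176 , -0.0520269 ,
       -0.11546542]), 'joint_efforts': array([-1.82041873e-03, -5.20377874e+01,  4.64814055e+01,  1.60422223e-02,
       -1.61674907e-04, -1.58222448e-06]), 'ee_pos': array([ 0.20737861, -0.50915826,  0.23055836]), 'tcp_rot': array([-1.79922216e+02,  2.33551428e-04,  2.21601534e+01]), 'wrist_force': array([-0.56617879, -0.53260926,  0.37532188]), 'torque': array([-0.03775677,  0.00304731,  0.0179113 ]), 'grasp_force': 0.0, 'opening': 0.08518603197003106}
top {'vfov': 43.51765571562542, 'cx': 254.87362541513644, 'cy': 186.98680650637476, 'camera_from_world': array([[-2.91005801e-02, -9.99569593e-01, -3.71291515e-03,
        -1.31961406e-01],
       [-9.96118773e-01,  2.93084074e-02, -8.29964246e-02,
         5.93580440e-01],
       [ 8.30695220e-02,  1.28326038e-03, -9.96542928e-01,
         1.51149956e+00],
       [ 0.00000000e+00,  0.00000000e+00,  0.00000000e+00,
         1.00000000e+00]])}
side {'vfov': 49.19522229150437, 'cx': 253.93664460732265, 'cy': 189.3420596138522, 'camera_from_world': array([[-0.89447395, -0.4470737 ,  0.00643952,  0.44490039],
       [-0.19261264,  0.37228869, -0.90791051,  0.23229617],
       [ 0.40350555, -0.81334263, -0.41911458,  0.7313746 ],
       [ 0.        ,  0.        ,  0.        ,  1.        ]])}
```

View pics/top0b.png

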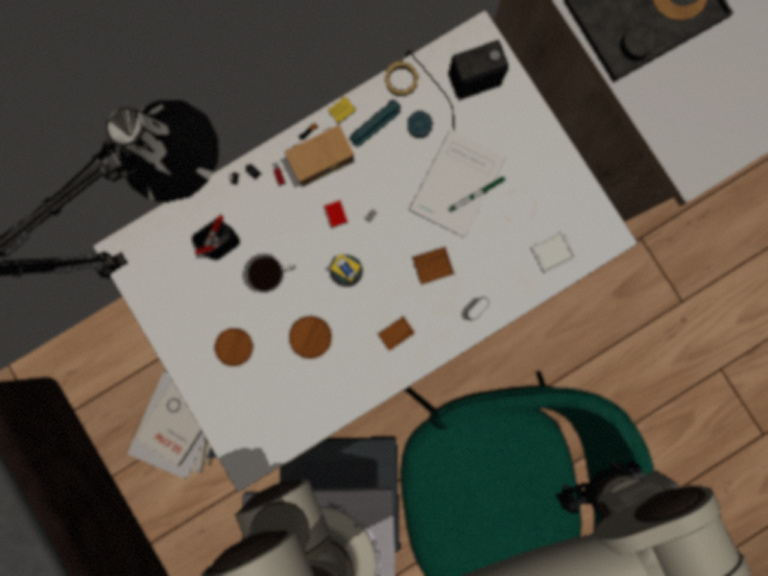

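View pics/side0b.png

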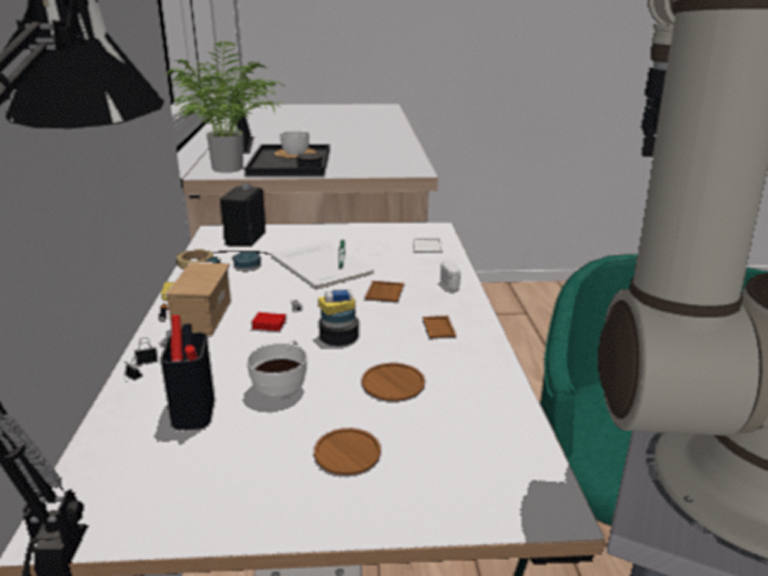

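The top picture (768x576 view) shows the pile at (345,268). The brown dishes are: small rect (396,333), large rect (433,265), large round (311,337), small round (234,347). Look-alikes are the white dish (552,252), red pad (335,213), back pad (342,108) and back tin (420,124). The pile's yellow pad, with the eraser on top, is the one meant, and the four brown dishes match their descriptions. Next: measurements and an enlarged crop.

```bash
cat > h.py <<'E'
import numpy as np,cv2
from workcell import bot
def ray(c,uv,h=384):
    f=h/2/np.tan(np.radians(c["vfov"])/2);M=c["camera_from_world"]
    d=M[:3,:3].T@np.array([(uv[0]-c["cx"])/f,(uv[1]-c["cy"])/f,1]);return -M[:3,:3].T@M[:3,3],d
def onz(c,uv,z):
    o,d=ray(c,uv);return o+d*(z-o[2])/d[2]
def blobs(im,lo,hi,c,z,roi=None,amin=30,close=0):
    hsv=cv2.cvtColor(im,cv2.COLOR_RGB2HSV);m=cv2.inRange(hsv,np.array(lo),np.array(hi))
    if roi: k=np.zeros_like(m);x0,y0,x1,y1=roi;k[y0:y1,x0:x1]=255;m&=k
    if close:m=cv2.morphologyEx(m,cv2.MORPH_CLOSE,np.ones((close,close),np.uint8))
    out=[]
    for q in cv2.findContours(m,cv2.RETR_EXTERNAL,cv2.CHAIN_APPROX_NONE)[0]:
        if cv2.contourArea(q)<amin:continue
        w=np.array([onz(c,p[0],z)[:2]*1000 for p in cv2.convexHull(q)],np.float32)
        (mx,my),(a,b),t=cv2.minAreaRect(w); 
        if a>b:t+=90   # t: direction of short side... long side at t+90
        M=cv2.moments(q);print("px",np.round((M['m10']/M['m00'],M['m01']/M['m00']),1),"ctr mm",round(mx,1),round(my,1),"size",round(min(a,b),1),round(max(a,b),1),"short-axis deg",round((t+90)%180-90,1))
E
python3 - <<'E'
from h import *
im=cv2.imread("pics/top0.png")[:,:,::-1].copy();c=bot.calibration("top")
print("brown");blobs(im,(5,130,60),(20,255,200),c,.007,(130,150,330,250),150)
print("yellow");blobs(im,(21,110,80),(35,255,255),c,.07,(205,160,250,200),10,5)
print("blue");blobs(im,(100,90,30),(125,255,255),c,.08,(205,160,250,200),5)
print("pile");blobs(im,(0,0,0),(180,255,75),c,.015,(215,165,246,195),30)
cv2.imwrite("pics/crop.png",cv2.resize(im[150:250,135:315,::-1],(792,440),interpolation=cv2.INTER_CUBIC))
E
```

```text
brown
px [155.4 230.9] ctr mm 458.8 173.5 size 70.3 74.0 short-axis deg -1.7
px [263.7 221.9] ctr mm 477.7 -174.6 size 38.6 61.8 short-axis deg 33.3
px [206.4 224.4] ctr mm 474.8 9.5 size 80.0 80.5 short-axis deg -1.7
px [288.3 176.5] ctr mm 621.8 -257.9 size 56.5 69.7 short-axis deg 16.3
yellow
px [229.3 177.2] ctr mm 616.4 -72.6 size 40.5 53.6 short-axis deg -31.5
blue
px [230.7 179.2] ctr mm 610.9 -75.7 size 10.9 17.6 short-axis deg -46.7
pile
px [229.8 185.7] ctr mm 599.4 -71.6 size 28.2 61.7 short-axis deg 1.3
```

View pics/crop.png

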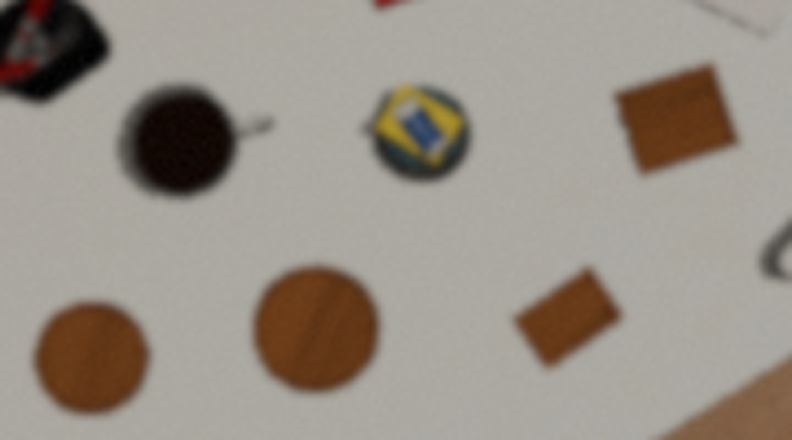

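The crop confirms the four brown dishes, with the pile at crop (420,130): yellow pad under the blue-sleeved eraser. Sizes and proportions agree. Moving above the pile for a close look.

```bash
cat >> h.py <<'E'
def plan(x,y,z,yaw,n):
    "per-row tool travel (mm) and twist z (rad) for n equal rows, world mm / deg; shift before turn"
    o=bot.get_obs();p=o["ee_pos"]*1000;y0=o["tcp_rot"][2];d=np.array([x,y,z])-p;dy=(yaw-y0+180)%360-180
    S=np.zeros((2,2))
    for k in range(n):
        a=np.radians(y0+dy*k/n);S+=np.array([[np.cos(a),np.sin(a)],[np.sin(a),-np.cos(a)]])
    a=S  # sum of R_k, R symmetric
    t=np.linalg.solve(S,d[:2]);print("t",o["time"],"at",np.round(p,1),np.round(o["tcp_rot"],2),"open",round(o["opening"]*1000,1),"grip",round(o["grasp_force"],1),"F",np.round(o["wrist_force"],1))
    print(n,"rows travel",np.round([t[0],t[1],-d[2]/n],2),"twist z",round(-np.radians(dy)/n,4))
E
python3 -c "
from h import *
plan(600,-75,250,27,12)"
```

```text
t 0.1 at [ 207.4 -509.2  230.7] [-179.93   -0.     22.16] open 85.6 grip 0.0 F [-0.5 -0.2  0.5]
12 rows travel [ 44.75 -19.46  -1.61] twist z -0.007
```

```bash
R='{"gripper":85,"travel":[44.7,-19.5,-1.6],"twist":[0,0,-0.007]}'; python3 -m crank '[{"gripper":85,"travel":[44.7,-19.5,-1.6],"twist":[0,0,-0.007]},{"gripper":85,"travel":[44.7,-19.5,-1.6],"twist":[0,0,-0.007]},{"gripper":85,"travel":[44.7,-19.5,-1.6],"twist":[0,0,-0.007]},{"gripper":85,"travel":[44.7,-19.5,-1.6],"twist":[0,0,-0.007]},{"gripper":85,"travel":[44.7,-19.5,-1.6],"twist":[0,0,-0.007]},{"gripper":85,"travel":[44.7,-19.5,-1.6],"twist":[0,0,-0.007]},{"gripper":85,"travel":[44.7,-19.5,-1.6],"twist":[0,0,-0.007]},{"gripper":85,"travel":[44.7,-19.5,-1.6],"twist":[0,0,-0.007]},{"gripper":85,"travel":[44.7,-19.5,-1.6],"twist":[0,0,-0.007]},{"gripper":85,"travel":[44.7,-19.5,-1.6],"twist":[0,0,-0.007]},{"gripper":85,"travel":[44.7,-19.5,-1.6],"twist":[0,0,-0.007]},{"gripper":85,"travel":[44.7,-19.5,-1.6],"twist":[0,0,-0.007]}]' 40
python3 - <<'E'
from h import *
import json
plan(600,-75,250,27,12)
c=bot.calibration("wrist");im=bot.camera("wrist");cv2.imwrite("pics/w1.png",im[:,:,::-1])
np.savez("w1.npz",**c)
M=c["camera_from_world"];print(c["vfov"],-M[:3,:3].T@M[:3,3],M[2])
E
```

```text
time: 1.6
ee_pos: [0.6002, -0.0736, 0.2501]
tcp_rot: [-180.0, 0.0, 27.0]
wrist_force: [0.9, 0.0, 1.4]
opening: 0.0848
grasp_force: 0.0
t 1.6 at [600.2 -73.6 250.1] [-1.7999e+02  3.0000e-02  2.6990e+01] open 84.8 grip 0.0 F [0.9 0.  1.4]
12 rows travel [-0.07  0.09  0.01] twist z -0.0
71.68887773910329 [ 0.66779868 -0.03992249  0.39306853] [-0.26470886 -0.13469202 -0.95487553  0.54672651]
```

View pics/w1.png

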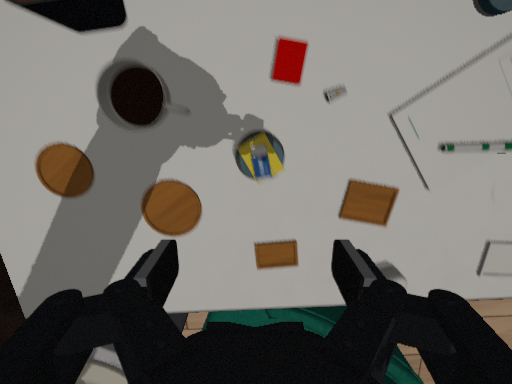

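The wrist picture shows the pile at (260,157) with eraser (260,158), dishes: small rect (276,254), large rect (368,202), large round (171,208), small round (65,169).

```bash
python3 - <<'E'
from h import *
im=cv2.imread("pics/w1.png")[:,:,::-1].copy();c=dict(np.load("w1.npz"))
print("brown");blobs(im,(5,120,50),(20,255,220),c,.006,(30,130,400,275),300)
print("yellow");blobs(im,(22,110,60),(35,255,255),c,.068,(230,125,290,190),10,9)
print("blue");blobs(im,(100,90,30),(125,255,255),c,.08,(230,125,290,190),15)
print("teal+dark");blobs(im,(0,0,0),(180,255,105),c,.05,(228,125,292,190),100)
h=cv2.cvtColor(im,cv2.COLOR_RGB2HSV)
cv2.imwrite("pics/w1c.png",cv2.resize(im[120:195,220:305,::-1],None,fx=7,fy=7,interpolation=cv2.INTER_CUBIC))
E
```

```text
brown
px [276.2 254.2] ctr mm 481.1 -174.7 size 43.6 67.4 short-axis deg 32.4
px [368.1 202.6] ctr mm 624.5 -258.7 size 60.6 75.8 short-axis deg 16.3
px [171.1 207.6] ctr mm 477.8 8.8 size 86.8 91.9 short-axis deg 69.9
px [ 64.1 170. ] ctr mm 461.9 173.1 size 80.6 80.6 short-axis deg 2.2
yellow
px [259.7 152.6] ctr mm 620.4 -71.7 size 38.3 53.1 short-axis deg -33.3
blue
px [256.4 167.3] ctr mm 610.1 -71.9 size 6.6 22.5 short-axis deg -52.9
px [265.7 165.3] ctr mm 616.9 -80.7 size 7.6 22.2 short-axis deg -52.7
teal+dark
px [256.4 148.2] ctr mm 620.8 -65.6 size 62.7 68.9 short-axis deg -14.3
```

View pics/w1c.png

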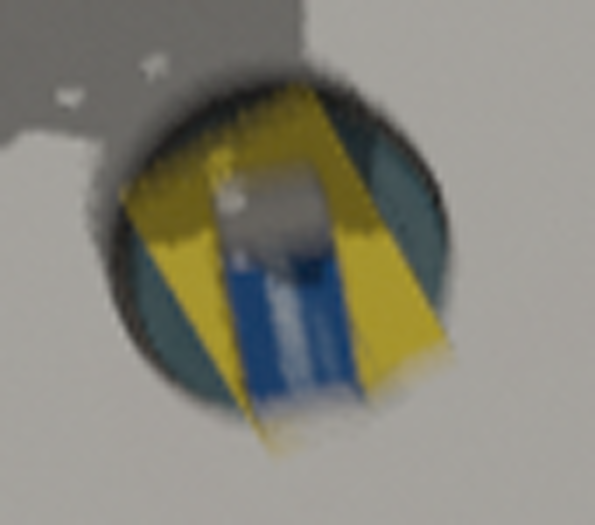

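The crop shows the eraser's corners at about crop (212,182),(325,167),(372,398),(262,410), lying on the pad, which rests on the teal tin.

```bash
python3 - <<'E'
from h import *
c=dict(np.load("w1.npz"))
P=np.array([onz(c,(u/7+220,v/7+120),.08)[:2]*1000 for u,v in[(212,182),(325,167),(372,398),(262,410)]])
print(P.mean(0),np.linalg.norm(np.diff(P,axis=0),axis=1));d=P[0]+P[1]-P[2]-P[3];print("long deg",np.degrees(np.arctan2(d[1],d[0])))
Q=np.array([onz(c,(u/7+220,v/7+120),.068)[:2]*1000 for u,v in[(122,195),(312,85),(452,350),(275,450)]])
print("pad",Q.mean(0),np.linalg.norm(np.diff(Q,axis=0),axis=1));d=Q[0]+Q[1]-Q[2]-Q[3];print(np.degrees(np.arctan2(d[1],d[0])))
# tin ellipse extents at z .054 (teal) / .03
for z,pts in((.054,[(132,300),(447,240),(290,412)]),):
    print([onz(c,(u/7+220,v/7+120),z)[:2]*1000 for u,v in pts])
a=(P.mean(0))
plan(a[0],a[1],110,34,6)
E
```

```text
[618.9234063  -74.48949738] [19.02237154 40.57202679 19.15622757]
long deg 39.22959032219703
pad [619.7597343  -73.98442482] [37.80499679 52.80098824 36.50874905]
56.538508717964945
[array([599.94928591, -51.60242534]), array([636.04574971, -98.04386938]), array([594.25641238, -87.39654438])]
t 1.65 at [602.9 -69.6 249. ] [-1.799e+02 -3.000e-02  2.717e+01] open 84.9 grip 0.0 F [-1.7  3.  -2.5]
6 rows travel [ 1.92  2.04 23.17] twist z -0.0199
```

```bash
python3 -m crank '[{"gripper":45,"travel":[0,0,0],"twist":[0,0,0]},{"gripper":45,"travel":[0,0,0],"twist":[0,0,0]}]' 30; python3 -c "
from h import *
plan(618.5,-74.5,110,39,5)"
```

```text
time: 1.9
ee_pos: [0.599, -0.0755, 0.2503]
tcp_rot: [-180.0, 0.0, 27.0]
wrist_force: [0.4, 0.2, -0.2]
opening: 0.0515
grasp_force: 0.0
t 1.9 at [599.  -75.5 250.3] [-1.7999e+02  4.0000e-02  2.6950e+01] open 51.5 grip 0.0 F [ 0.4  0.2 -0.2]
5 rows travel [ 3.43  1.88 28.06] twist z -0.0421
```

```bash
python3 -m crank '[{"gripper":45,"travel":[3.4,1.8,28],"twist":[0,0,-0.042]},{"gripper":45,"travel":[3.4,1.8,28],"twist":[0,0,-0.042]},{"gripper":45,"travel":[3.4,1.8,28],"twist":[0,0,-0.042]},{"gripper":45,"travel":[3.4,1.8,28],"twist":[0,0,-0.042]},{"gripper":45,"travel":[3.4,1.8,28],"twist":[0,0,-0.042]},{"gripper":45,"travel":[0,0,0],"twist":[0,0,0]},{"gripper":45,"travel":[0,0,0],"twist":[0,0,0]}]' 30; python3 - <<'E'
from h import *
plan(618.5,-74.5,110,39,5)
c=bot.calibration("wrist");im=bot.camera("wrist");np.savez("w2.npz",**c);cv2.imwrite("pics/w2.png",im[:,:,::-1])
f=192/np.tan(np.radians(c["vfov"]/2));M=c["camera_from_world"];q=M@np.array([.6185,-.0745,.08,1]);u,v=int(f*q[0]/q[2]+c["cx"]),int(f*q[1]/q[2]+c["cy"]);print(u,v)
x0=max(u-65,0);y0=max(v-55,0);print(x0,y0)
cv2.imwrite("pics/w2c.png",cv2.resize(im[y0:y0+110,x0:x0+130,::-1],None,fx=5,fy=5,interpolation=cv2.INTER_CUBIC))
E
```

```text
time: 2.78
ee_pos: [0.6186, -0.0745, 0.112]
tcp_rot: [179.9, -0.1, 38.9]
wrist_force: [-0.5, 0.0, 0.0]
opening: 0.0452
grasp_force: 0.0
t 2.775 at [618.6 -74.5 112. ] [ 1.7994e+02 -5.0000e-02  3.8900e+01] open 45.2 grip 0.0 F [-0.5  0.   0. ]
5 rows travel [-0.02 -0.    0.4 ] twist z -0.0004
253 220
188 165
```

View pics/w2c.png

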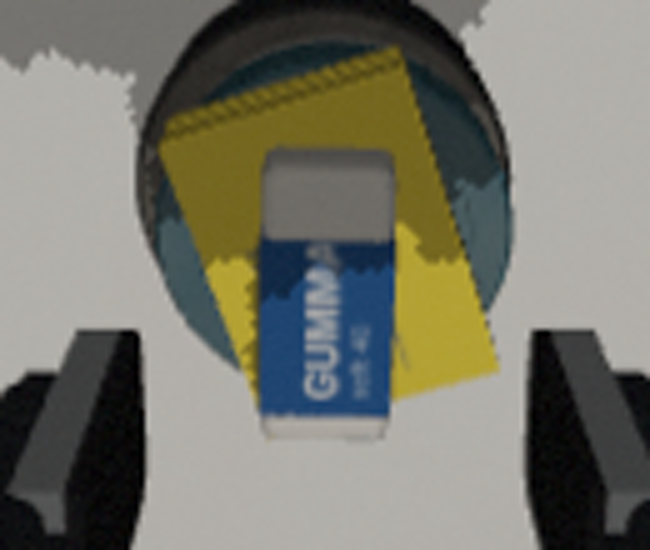

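The eraser is square to the fingers and centred between them (crop x 260–395, fingers at 145 and 528). Going down, gripping and lifting.

```bash
python3 -m crank '[{"gripper":45,"travel":[-0.5,0,13],"twist":[0,0,0]},{"gripper":45,"travel":[-0.5,0,13],"twist":[0,0,0]},{"gripper":45,"travel":[-0.5,0,12.5],"twist":[0,0,0]},{"gripper":45,"travel":[0,0,0],"twist":[0,0,0]},{"gripper":14,"travel":[0,0,0],"twist":[0,0,0]},{"gripper":14,"travel":[0,0,0],"twist":[0,0,0]},{"gripper":14,"travel":[0,0,0],"twist":[0,0,0]},{"gripper":14,"travel":[0,0,0],"twist":[0,0,0]},{"gripper":14,"travel":[0,0,-15],"twist":[0,0,0]},{"gripper":14,"travel":[0,0,-25],"twist":[0,0,0]}]' 30; python3 -c "
from h import *
plan(480,-174.7,70,-57,10)"
```

```text
time: 4.08
ee_pos: [0.6169, -0.0746, 0.1123]
tcp_rot: [-179.9, 0.1, 39.0]
wrist_force: [1.0, -0.2, -0.5]
opening: 0.0178
grasp_force: 30.2
t 4.075 at [616.9 -74.6 112.3] [-1.7993e+02  7.0000e-02  3.9010e+01] open 17.8 grip 30.2 F [ 1.  -0.2 -0.5]
10 rows travel [-14.55  12.37   4.23] twist z 0.1676
```

```bash
python3 -m crank '[{"gripper":14,"travel":[-14.5,12.4,4.2],"twist":[0,0,0.1676]},{"gripper":14,"travel":[-14.5,12.4,4.2],"twist":[0,0,0.1676]},{"gripper":14,"travel":[-14.5,12.4,4.2],"twist":[0,0,0.1676]},{"gripper":14,"travel":[-14.5,12.4,4.2],"twist":[0,0,0.1676]},{"gripper":14,"travel":[-14.5,12.4,4.2],"twist":[0,0,0.1676]},{"gripper":14,"travel":[-14.5,12.4,4.2],"twist":[0,0,0.1676]},{"gripper":14,"travel":[-14.5,12.4,4.2],"twist":[0,0,0.1676]},{"gripper":14,"travel":[-14.5,12.4,4.2],"twist":[0,0,0.1676]},{"gripper":14,"travel":[-14.5,12.4,4.2],"twist":[0,0,0.1676]},{"gripper":14,"travel":[-14.5,12.4,4.2],"twist":[0,0,0.1676]},{"gripper":14,"travel":[0,0,0],"twist":[0,0,0]},{"gripper":14,"travel":[0,0,0],"twist":[0,0,0]}]'; python3 - <<'E'
from h import *
plan(480,-174.7,9,-57,4)
c=bot.calibration("wrist");im=bot.camera("wrist");np.savez("w3.npz",**c);cv2.imwrite("pics/w3.png",im[:,:,::-1])
blobs(im,(5,120,50),(20,255,220),c,.006,(100,100,412,384),300)
E
```

```text
time: 5.58
ee_pos: [0.3957, -0.3194, 0.0689]
tcp_rot: [-173.2, 2.0, -42.6]
wrist_force: [0.3, -0.3, -0.6]
opening: 0.0179
grasp_force: 30.2
t 5.575 at [ 395.7 -319.4   68.9] [-173.23    2.03  -42.64] open 17.9 grip 30.2 F [ 0.3 -0.3 -0.6]
4 rows travel [-12.84 -39.96  14.98] twist z 0.0627
px [108.7 232.8] ctr mm 464.4 -188.4 size 18.7 71.5 short-axis deg 35.4
```

View pics/w3.png

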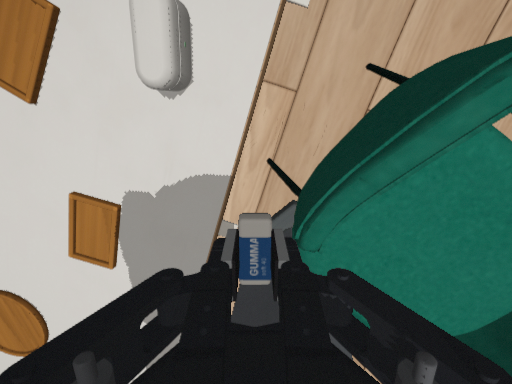

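The dish is at (94,230), the eraser is still held at (255,250), and the earbud case at (160,45) is untouched. The arm, though, overshot to the right and tilted. Checking its state.

```bash
python3 -m crank '[{"gripper":14,"travel":[0,0,0],"twist":[0,0,0]},{"gripper":14,"travel":[0,0,0],"twist":[0,0,0]}]'; python3 -c "
from h import *
o=bot.get_obs();print(np.round(o['q'],1),np.round(o['qd'],1),np.round(o['joint_efforts'],1))
plan(480,-174.7,70,-57,10)"
```

```text
time: 5.88
ee_pos: [0.3962, -0.3185, 0.0682]
tcp_rot: [-173.2, 2.1, -42.5]
wrist_force: [-0.5, 0.0, -0.4]
opening: 0.0179
grasp_force: 30.2
[-42.6   1.3 -12.   78.7   6.8 179.9] [-0.3 -0.  -0.2 -0.  -0.  -0.1] [ -0.1 -47.7  46.2   0.4   0.4   0. ]
t 5.875 at [ 396.2 -318.5   68.2] [-173.24    2.09  -42.53] open 17.9 grip 30.2 F [-0.5  0.  -0.4]
10 rows travel [ -5.38 -15.8   -0.18] twist z 0.0253
```

Joint 6 hit its limit (q6 = 180 + q1 − yaw), so I'll use the other half-turn, yaw 123. The tilt comes out first.

```bash
cat >> h.py <<'E'
def level(yaw=None):
    from scipy.spatial.transform import Rotation as R
    r=bot.get_obs()["tcp_rot"];a=R.from_euler("xyz",r,degrees=True);b=R.from_euler("xyz",[180,0,r[2] if yaw is None else yaw],degrees=True)
    print("level twist",np.round((a.inv()*b).as_rotvec(),4))
E
python3 -c "
from h import *
level()
plan(480,-174.7,70,123,17)"
```

```text
level twist [-0.1179  0.0365 -0.0022]
t 5.875 at [ 396.2 -318.5   68.2] [-173.24    2.09  -42.53] open 17.9 grip 30.2 F [-0.5  0.  -0.4]
17 rows travel [12.97 -5.88 -0.11] twist z -0.1699
```

```bash
python3 -m crank '[{"gripper":14,"travel":[0,0,-10],"twist":[-0.118,0.0365,0]},{"gripper":14,"travel":[0,0,-10],"twist":[0,0,0]},{"gripper":14,"travel":[0,0,0],"twist":[0,0,0]}]'; python3 -c "
from h import *
level(-42.5)
plan(480,-174.7,85,-42.5,5)"
```

```text
time: 6.25
ee_pos: [0.3843, -0.3331, 0.089]
tcp_rot: [-179.1, -0.0, -41.3]
wrist_force: [-0.0, -0.3, -0.7]
opening: 0.0179
grasp_force: 30.2
level twist [-0.015  -0.0007  0.0206]
t 6.25 at [ 384.3 -333.1   89. ] [-1.7914e+02 -5.0000e-02 -4.1320e+01] open 17.9 grip 30.2 F [-0.  -0.3 -0.7]
5 rows travel [ -6.85 -36.37   0.8 ] twist z 0.0041
```

```bash
python3 -m crank '[{"gripper":14,"travel":[0,0,0],"twist":[-0.014,0,-0.175]},{"gripper":14,"travel":[0,0,0],"twist":[0,0,-0.175]},{"gripper":14,"travel":[0,0,0],"twist":[0,0,-0.175]},{"gripper":14,"travel":[0,0,0],"twist":[0,0,-0.175]},{"gripper":14,"travel":[0,0,0],"twist":[0,0,-0.175]},{"gripper":14,"travel":[0,0,0],"twist":[0,0,-0.175]},{"gripper":14,"travel":[0,0,0],"twist":[0,0,-0.175]},{"gripper":14,"travel":[0,0,0],"twist":[0,0,-0.175]},{"gripper":14,"travel":[0,0,0],"twist":[0,0,-0.175]},{"gripper":14,"travel":[0,0,0],"twist":[0,0,0]}]'; python3 -c "
from h import *
level()
plan(480,-174.7,70,123,8)"
```

```text
time: 7.5
ee_pos: [0.3835, -0.3332, 0.0876]
tcp_rot: [180.0, -0.0, 48.8]
wrist_force: [-0.1, -0.3, -0.3]
opening: 0.018
grasp_force: 30.2
level twist [ 0.     -0.0002 -0.    ]
t 7.5 at [ 383.5 -333.2   87.6] [ 1.800e+02 -1.000e-02  4.881e+01] open 18.0 grip 30.2 F [-0.1 -0.3 -0.3]
8 rows travel [22.96  9.56  2.2 ] twist z -0.1619
```

```bash
python3 -m crank '[{"gripper":14,"travel":[23,9.6,0],"twist":[0,0,-0.162]},{"gripper":14,"travel":[23,9.6,0],"twist":[0,0,-0.162]},{"gripper":14,"travel":[23,9.6,0],"twist":[0,0,-0.162]},{"gripper":14,"travel":[23,9.6,0],"twist":[0,0,-0.162]},{"gripper":14,"travel":[23,9.6,4],"twist":[0,0,-0.162]},{"gripper":14,"travel":[23,9.6,4],"twist":[0,0,-0.162]},{"gripper":14,"travel":[23,9.6,4],"twist":[0,0,-0.162]},{"gripper":14,"travel":[23,9.6,4],"twist":[0,0,-0.162]},{"gripper":14,"travel":[0,0,0],"twist":[0,0,0]},{"gripper":14,"travel":[0,0,0],"twist":[0,0,0]},{"gripper":14,"travel":[0,0,0],"twist":[0,0,0]}]'; python3 - <<'E'
from h import *
level()
c=bot.calibration("wrist");im=bot.camera("wrist");np.savez("w3.npz",**c);cv2.imwrite("pics/w4.png",im[:,:,::-1])
blobs(im,(5,120,50),(20,255,220),c,.006,(130,20,412,300),300)
plan(480,-174.7,9,123,6)
E
```

```text
time: 8.88
ee_pos: [0.48, -0.1751, 0.0719]
tcp_rot: [-180.0, 0.1, 123.0]
wrist_force: [-0.0, 0.3, -1.2]
opening: 0.0179
grasp_force: 30.2
level twist [-0.0006  0.0013 -0.    ]
px [251.  191.1] ctr mm 475.7 -173.8 size 45.4 60.7 short-axis deg 32.6
px [377.8  37.5] ctr mm 482.7 -28.9 size 24.8 57.2 short-axis deg -57.1
t 8.925 at [ 480.  -175.1   71.9] [-1.7996e+02  7.0000e-02  1.2299e+02] open 17.5 grip 30.2 F [-0.7  0.4 -1.4]
6 rows travel [ 0.05  0.04 10.48] twist z -0.0
```

View pics/w4.png

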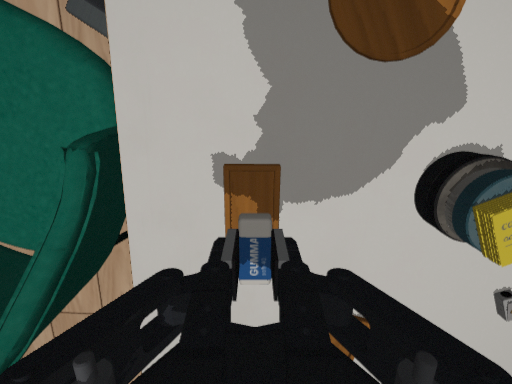

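The dish's far edge runs from (224,164) to (280,164), and the eraser lies over it at (255,214)–(255,283), well aligned.

```bash
python3 - <<'E'
from h import *
c=dict(np.load("w3.npz"));W=lambda u,v,z:onz(c,(u,v),z)[:2]*1000
a,b=W(224,164,.007),W(280,164,.007);print("w",np.linalg.norm(a-b));n=np.array([np.cos(np.radians(123)),np.sin(np.radians(123))])
print("dish",(a+b)/2-34.5*n,"eraser",(W(255,214,.0787)+W(255,282,.0787))/2,np.linalg.norm(W(255,214,.0787)-W(255,282,.0787)))
E
```

```text
w 44.39843921302141
dish [ 478.26231915 -176.94149691] eraser [ 480.75889336 -176.55826607] 43.84437008788657
```

```bash
python3 -m crank '[{"gripper":14,"travel":[0,-1,15],"twist":[0,0,0]},{"gripper":14,"travel":[0,0,15],"twist":[0,0,0]},{"gripper":14,"travel":[0,0,15],"twist":[0,0,0]},{"gripper":14,"travel":[0,0,10],"twist":[0,0,0]},{"gripper":14,"travel":[0,0,8],"twist":[0,0,0]},{"gripper":14,"travel":[0,0,0],"twist":[0,0,0]},{"gripper":35,"travel":[0,0,0],"twist":[0,0,0]},{"gripper":35,"travel":[0,0,0],"twist":[0,0,0]},{"gripper":45,"travel":[0,0,-10],"twist":[0,0,0]},{"gripper":60,"travel":[0,0,-40],"twist":[0,0,0]},{"gripper":60,"travel":[0,0,-40],"twist":[0,0,0]},{"gripper":60,"travel":[0,0,-40],"twist":[0,0,0]}]'; python3 - <<'E'
from h import *
plan(560,-120,190,57,9)
E
```

```text
time: 10.42
ee_pos: [0.479, -0.1748, 0.141]
tcp_rot: [-180.0, 0.1, 123.2]
wrist_force: [0.4, -0.6, 0.8]
opening: 0.0599
grasp_force: 0.0
t 10.425 at [ 479.  -174.8  141. ] [-1.7999e+02  1.1000e-01  1.2315e+02] open 59.9 grip 0.0 F [ 0.4 -0.6  0.8]
9 rows travel [ 5.81  9.91 -5.44] twist z 0.1283
```

```bash
python3 -c "
from h import *
plan(617,-74,135,57,10)"
```

```text
t 10.425 at [ 479.  -174.8  141. ] [-1.7999e+02  1.1000e-01  1.2315e+02] open 59.9 grip 0.0 F [ 0.4 -0.6  0.8]
10 rows travel [ 9.78 15.19  0.6 ] twist z 0.1155
```

```bash
python3 -m crank '[{"gripper":60,"travel":[9.8,15.2,0.6],"twist":[0,0,0.1155]},{"gripper":60,"travel":[9.8,15.2,0.6],"twist":[0,0,0.1155]},{"gripper":60,"travel":[9.8,15.2,0.6],"twist":[0,0,0.1155]},{"gripper":60,"travel":[9.8,15.2,0.6],"twist":[0,0,0.1155]},{"gripper":60,"travel":[9.8,15.2,0.6],"twist":[0,0,0.1155]},{"gripper":60,"travel":[9.8,15.2,0.6],"twist":[0,0,0.1155]},{"gripper":60,"travel":[9.8,15.2,0.6],"twist":[0,0,0.1155]},{"gripper":60,"travel":[9.8,15.2,0.6],"twist":[0,0,0.1155]},{"gripper":60,"travel":[9.8,15.2,0.6],"twist":[0,0,0.1155]},{"gripper":60,"travel":[9.8,15.2,0.6],"twist":[0,0,0.1155]},{"gripper":60,"travel":[0,0,0],"twist":[0,0,0]},{"gripper":60,"travel":[0,0,0],"twist":[0,0,0]}]'; python3 - <<'E'
from h import *
plan(617,-74,60,57,5)
c=bot.calibration("wrist");im=bot.camera("wrist");np.savez("w5.npz",**c);cv2.imwrite("pics/w5.png",im[:,:,::-1])
blobs(im,(22,110,60),(35,255,255),c,.068,(150,100,380,384),200,9)
t=bot.camera("top");ct=bot.calibration("top");cv2.imwrite("pics/top5.png",t[:,:,::-1])
print("eraser top");blobs(t,(100,90,30),(125,255,255),ct,.015,(240,200,285,245),5)
E
```

```text
time: 11.92
ee_pos: [0.6167, -0.0739, 0.1331]
tcp_rot: [180.0, 0.1, 57.1]
wrist_force: [-0.5, 0.3, 0.5]
opening: 0.0599
grasp_force: 0.0
t 11.925 at [616.7 -73.9 133.1] [1.7996e+02 7.0000e-02 5.7100e+01] open 59.9 grip 0.0 F [-0.5  0.3  0.5]
5 rows travel [ 0.02  0.05 14.61] twist z 0.0004
px [255.9 202.3] ctr mm 618.4 -74.4 size 38.4 53.7 short-axis deg -32.9
eraser top
px [264.8 220.2] ctr mm 483.2 -177.9 size 14.2 18.6 short-axis deg 24.8
```

View pics/w5.png

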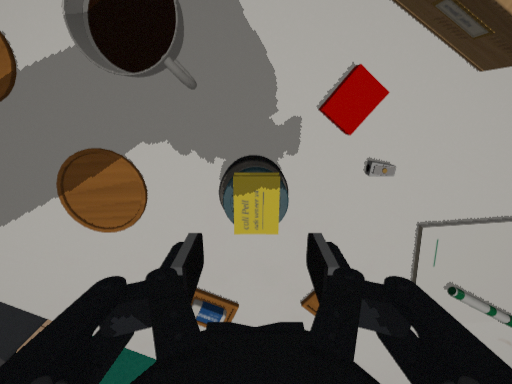

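The pad is square to the fingers at (256,203), and the eraser lies in its dish at (212,312). Taking the pad.

```bash
python3 -m crank '[{"gripper":60,"travel":[0.3,0.3,25],"twist":[0,0,0]},{"gripper":60,"travel":[0.3,0.3,25],"twist":[0,0,0]},{"gripper":60,"travel":[0,0,15],"twist":[0,0,0]},{"gripper":60,"travel":[0,0,11],"twist":[0,0,0]},{"gripper":60,"travel":[0,0,0],"twist":[0,0,0]},{"gripper":32,"travel":[0,0,0],"twist":[0,0,0]},{"gripper":32,"travel":[0,0,0],"twist":[0,0,0]},{"gripper":32,"travel":[0,0,0],"twist":[0,0,0]},{"gripper":32,"travel":[0,0,0],"twist":[0,0,0]},{"gripper":32,"travel":[0,0,-10],"twist":[0,0,0]},{"gripper":32,"travel":[0,0,-20],"twist":[0,0,0]},{"gripper":32,"travel":[0,0,-20],"twist":[0,0,0]}]' 30; python3 - <<'E'
from h import *
plan(623,-258.5,70,106.3,8)
E
```

```text
time: 13.52
ee_pos: [0.6178, -0.0737, 0.1075]
tcp_rot: [180.0, 0.1, 57.0]
wrist_force: [0.3, 0.8, -0.1]
opening: 0.0371
grasp_force: 30.1
t 13.525 at [617.8 -73.7 107.5] [1.7998e+02 8.0000e-02 5.6980e+01] open 37.1 grip 30.1 F [ 0.3  0.8 -0.1]
8 rows travel [-23.21   5.38   4.69] twist z -0.1076
```

```bash
python3 -m crank '[{"gripper":32,"travel":[-23.2,5.4,0],"twist":[0,0,-0.1076]},{"gripper":32,"travel":[-23.2,5.4,0],"twist":[0,0,-0.1076]},{"gripper":32,"travel":[-23.2,5.4,0],"twist":[0,0,-0.1076]},{"gripper":32,"travel":[-23.2,5.4,0],"twist":[0,0,-0.1076]},{"gripper":32,"travel":[-23.2,5.4,5],"twist":[0,0,-0.1076]},{"gripper":32,"travel":[-23.2,5.4,10],"twist":[0,0,-0.1076]},{"gripper":32,"travel":[-23.2,5.4,10],"twist":[0,0,-0.1076]},{"gripper":32,"travel":[-23.2,5.4,10],"twist":[0,0,-0.1076]},{"gripper":32,"travel":[0,0,0],"twist":[0,0,0]},{"gripper":32,"travel":[0,0,0],"twist":[0,0,0]},{"gripper":32,"travel":[0,0,0],"twist":[0,0,0]}]'; python3 - <<'E'
from h import *
level()
c=bot.calibration("wrist");im=bot.camera("wrist");np.savez("w6.npz",**c);cv2.imwrite("pics/w6.png",im[:,:,::-1])
plan(623,-258.5,7,106.3,5)
blobs(im,(21,110,60),(35,255,255),c,.081,(150,100,380,384),200,9)
E
```

```text
time: 14.9
ee_pos: [0.6234, -0.2579, 0.0727]
tcp_rot: [180.0, 0.1, 106.3]
wrist_force: [-0.2, 0.2, -0.4]
opening: 0.0373
grasp_force: 30.2
level twist [0.0001 0.0017 0.    ]
t 14.95 at [ 623.4 -257.9   72.7] [1.7999e+02 1.0000e-01 1.0629e+02] open 37.6 grip 30.2 F [ 0.3  0.  -1.1]
5 rows travel [-0.08 -0.12 13.14] twist z -0.0
px [254.6 246.8] ctr mm 623.7 -259.1 size 38.7 56.9 short-axis deg 16.5
```

View pics/w6.png

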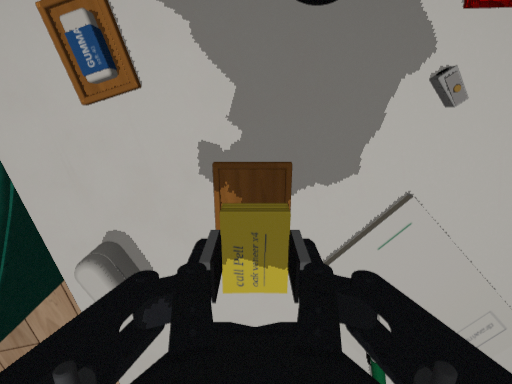

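The dish's far edge spans (214,163)–(291,163), with the pad centred over it at (254.6,247). The eraser lies flat in its dish at (90,45). Lowering.

```bash
python3 -m crank '[{"gripper":32,"travel":[0,0,15],"twist":[0,0,0]},{"gripper":32,"travel":[0,0,15],"twist":[0,0,0]},{"gripper":32,"travel":[0,0,15],"twist":[0,0,0]},{"gripper":32,"travel":[0,0,12],"twist":[0,0,0]},{"gripper":32,"travel":[0,0,8.5],"twist":[0,0,0]},{"gripper":32,"travel":[0,0,0],"twist":[0,0,0]},{"gripper":50,"travel":[0,0,0],"twist":[0,0,0]},{"gripper":50,"travel":[0,0,0],"twist":[0,0,0]},{"gripper":50,"travel":[0,0,-10],"twist":[0,0,0]},{"gripper":60,"travel":[0,0,-45],"twist":[0,0,0]},{"gripper":75,"travel":[0,0,-45],"twist":[0,0,0]}]'; python3 - <<'E'
from h import *
plan(617,-76,135,57,9)
E
```

```text
time: 16.32
ee_pos: [0.6231, -0.2584, 0.1081]
tcp_rot: [-180.0, 0.1, 106.3]
wrist_force: [1.4, -0.5, 0.3]
opening: 0.0744
grasp_force: 0.0
t 16.325 at [ 623.1 -258.4  108.1] [-1.7997e+02  7.0000e-02  1.0630e+02] open 74.4 grip 0.0 F [ 1.4 -0.5  0.3]
9 rows travel [20.73 -2.74 -2.99] twist z 0.0956
```

```bash
python3 -m crank '[{"gripper":80,"travel":[20.7,-2.7,-3],"twist":[0,0,0.0956]},{"gripper":80,"travel":[20.7,-2.7,-3],"twist":[0,0,0.0956]},{"gripper":80,"travel":[20.7,-2.7,-3],"twist":[0,0,0.0956]},{"gripper":80,"travel":[20.7,-2.7,-3],"twist":[0,0,0.0956]},{"gripper":80,"travel":[20.7,-2.7,-3],"twist":[0,0,0.0956]},{"gripper":80,"travel":[20.7,-2.7,-3],"twist":[0,0,0.0956]},{"gripper":80,"travel":[20.7,-2.7,-3],"twist":[0,0,0.0956]},{"gripper":80,"travel":[20.7,-2.7,-3],"twist":[0,0,0.0956]},{"gripper":80,"travel":[20.7,-2.7,-3],"twist":[0,0,0.0956]},{"gripper":80,"travel":[0,0,0],"twist":[0,0,0]},{"gripper":80,"travel":[0,0,0],"twist":[0,0,0]}]'; python3 - <<'E'
from h import *
plan(617,-74,45,57,5)
c=bot.calibration("wrist");im=bot.camera("wrist");np.savez("w7.npz",**c);cv2.imwrite("pics/w7.png",im[:,:,::-1])
cv2.imwrite("pics/w7c.png",cv2.resize(im[130:270,140:400,::-1],None,fx=3,fy=3,interpolation=cv2.INTER_CUBIC))
blobs(im,(85,60,30),(110,255,255),c,.054,(200,130,310,260),200,9)
E
```

```text
time: 17.7
ee_pos: [0.6175, -0.0767, 0.1335]
tcp_rot: [179.9, 0.1, 57.1]
wrist_force: [-0.1, -0.3, 0.7]
opening: 0.08
grasp_force: 0.0
t 17.7 at [617.5 -76.7 133.5] [1.7994e+02 7.0000e-02 5.7100e+01] open 80.0 grip 0.0 F [-0.1 -0.3  0.7]
5 rows travel [ 0.41 -0.37 17.7 ] twist z 0.0003
px [253.  196.4] ctr mm 617.6 -75.7 size 57.2 57.9 short-axis deg -61.7
```

View pics/w7c.png

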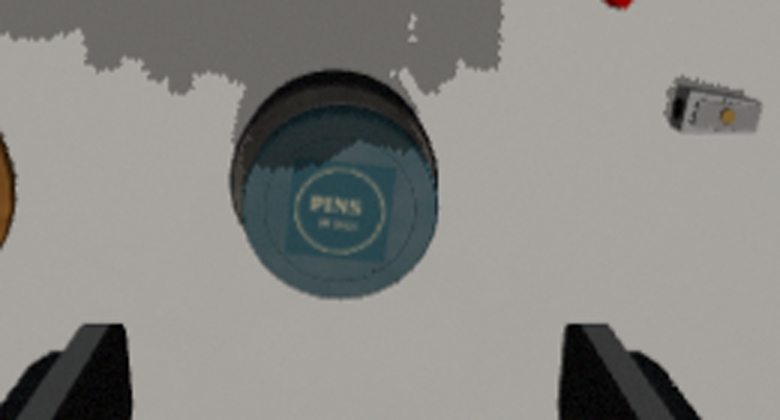

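The pin tin is centred at crop (340,200), 58 mm across at z = 54 mm as it should be, with the big tin below it. Gripping.

```bash
python3 -m crank '[{"gripper":80,"travel":[0.9,-0.5,30],"twist":[0,0,0]},{"gripper":80,"travel":[0,0,30],"twist":[0,0,0]},{"gripper":80,"travel":[0,0,22],"twist":[0,0,0]},{"gripper":80,"travel":[0,0,15.5],"twist":[0,0,0]},{"gripper":80,"travel":[0,0,0],"twist":[0,0,0]},{"gripper":52,"travel":[0,0,0],"twist":[0,0,0]},{"gripper":52,"travel":[0,0,0],"twist":[0,0,0]},{"gripper":52,"travel":[0,0,0],"twist":[0,0,0]},{"gripper":52,"travel":[0,0,0],"twist":[0,0,0]},{"gripper":52,"travel":[0,0,-10],"twist":[0,0,0]},{"gripper":52,"travel":[0,0,-20],"twist":[0,0,0]},{"gripper":52,"travel":[0,0,-20],"twist":[0,0,0]}]' 30; python3 - <<'E'
from h import *
o=bot.get_obs();print(np.round(o['q'],0))
plan(460.5,173.3,80,90,10)
E
```

```text
time: 19.25
ee_pos: [0.6177, -0.0754, 0.0875]
tcp_rot: [179.9, 0.1, 57.0]
wrist_force: [-0.5, -0.8, -0.0]
opening: 0.0562
grasp_force: 32.1
[ -7.  14.   5.  80.  -0. 116.]
t 19.25 at [617.7 -75.4  87.5] [1.7993e+02 5.0000e-02 5.7000e+01] open 56.2 grip 32.1 F [-0.5 -0.8 -0. ]
10 rows travel [ 18.99 -23.     0.75] twist z -0.0576
```

```bash
python3 -m crank '[{"gripper":52,"travel":[12.3,-26.7,-8],"twist":[0,0,0]},{"gripper":52,"travel":[12.3,-26.7,-8],"twist":[0,0,0]},{"gripper":52,"travel":[12.3,-26.7,0],"twist":[0,0,0]},{"gripper":52,"travel":[12.3,-26.7,0],"twist":[0,0,0]},{"gripper":52,"travel":[12.3,-26.7,0],"twist":[0,0,0]},{"gripper":52,"travel":[12.3,-26.7,0],"twist":[0,0,0]},{"gripper":52,"travel":[12.3,-26.7,0],"twist":[0,0,0]},{"gripper":52,"travel":[12.3,-26.7,0],"twist":[0,0,0]},{"gripper":52,"travel":[12.3,-26.7,10],"twist":[0,0,0]},{"gripper":52,"travel":[12.3,-26.7,15],"twist":[0,0,0]},{"gripper":52,"travel":[0,0,0],"twist":[0,0,0]},{"gripper":52,"travel":[0,0,0],"twist":[0,0,0]}]'; python3 - <<'E'
from h import *
level()
plan(460.5,173.3,9,57,5)
c=bot.calibration("wrist");im=bot.camera("wrist");np.savez("w8.npz",**c);cv2.imwrite("pics/w8.png",im[:,:,::-1])
E
```

```text
time: 20.75
ee_pos: [0.4613, 0.1731, 0.0775]
tcp_rot: [179.9, 0.0, 57.0]
wrist_force: [-0.8, 0.5, 0.2]
opening: 0.0563
grasp_force: 32.2
level twist [0.0017 0.0002 0.    ]
t 20.75 at [461.3 173.1  77.5] [1.799e+02 1.000e-02 5.702e+01] open 56.3 grip 32.2 F [-0.8  0.5  0.2]
5 rows travel [-0.05 -0.15 13.71] twist z 0.0001
```

View pics/w8.png

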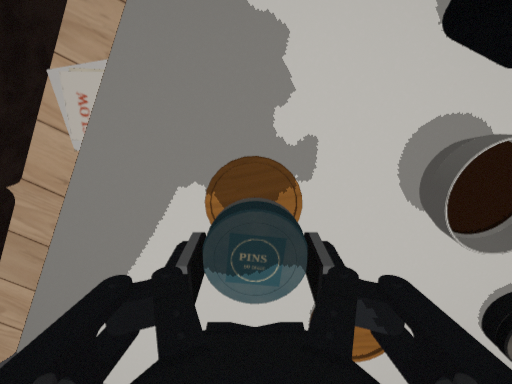

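The tin hangs over its dish: dish arc topped at (254,156), tin centred at (255,250). Checking the centring by fitting circles.

```bash
cat >> h.py <<'E'
def circ(im,c,lo,hi,z,roi,keep):
    m=cv2.inRange(cv2.cvtColor(im,cv2.COLOR_RGB2HSV),np.array(lo),np.array(hi));x0,y0,x1,y1=roi;k=np.zeros_like(m);k[y0:y1,x0:x1]=255
    q=max(cv2.findContours(m&k,cv2.RETR_EXTERNAL,cv2.CHAIN_APPROX_NONE)[0],key=cv2.contourArea)[:,0]
    w=np.array([onz(c,p,z)[:2]*1000 for p in q if keep(p)])
    s=np.linalg.lstsq(np.c_[2*w,np.ones(len(w))],(w**2).sum(1),rcond=None)[0];print("circle",np.round(s[:2],1),"r",round(float(np.sqrt(s[2]+s[0]**2+s[1]**2)),1),len(w))
E
python3 - <<'E'
from h import *
im=cv2.imread("pics/w8.png")[:,:,::-1].copy();c=dict(np.load("w8.npz"))
circ(im,c,(5,120,50),(20,255,220),.007,(195,140,315,220),lambda p:p[1]<195)
circ(im,c,(85,50,25),(115,255,255),.0955,(195,190,315,310),lambda p:p[1]>202 and not 225<p[1]<300 )
E
```

```text
circle [460.1 172.4] r 40.4 118
circle [462.3 173.8] r 29.6 104
```

```bash
python3 -m crank '[{"gripper":52,"travel":[-1.6,-0.7,18],"twist":[0,0,0]},{"gripper":52,"travel":[0,0,18],"twist":[0,0,0]},{"gripper":52,"travel":[0,0,15],"twist":[0,0,0]},{"gripper":52,"travel":[0,0,10],"twist":[0,0,0]},{"gripper":52,"travel":[0,0,7],"twist":[0,0,0]},{"gripper":52,"travel":[0,0,0],"twist":[0,0,0]},{"gripper":75,"travel":[0,0,0],"twist":[0,0,0]},{"gripper":75,"travel":[0,0,0],"twist":[0,0,0]},{"gripper":75,"travel":[0,0,0],"twist":[0,0,0]},{"gripper":84,"travel":[0,0,-30],"twist":[0,0,0]},{"gripper":84,"travel":[0,0,-45],"twist":[0,0,0]},{"gripper":84,"travel":[0,0,-45],"twist":[0,0,0]}]'; python3 - <<'E'
from h import *
plan(617,-74,130,57,10)
E
```

```text
time: 22.3
ee_pos: [0.459, 0.1722, 0.1295]
tcp_rot: [180.0, 0.1, 57.0]
wrist_force: [0.6, 0.7, -0.9]
opening: 0.0836
grasp_force: 0.0
t 22.3 at [459.  172.2 129.5] [1.7997e+02 9.0000e-02 5.7000e+01] open 83.6 grip 0.0 F [ 0.6  0.7 -0.9]
10 rows travel [-12.04  26.66  -0.05] twist z -0.0
```

```bash
python3 -m crank '[{"gripper":85,"travel":[-12,26.7,0],"twist":[0,0,0]},{"gripper":85,"travel":[-12,26.7,0],"twist":[0,0,0]},{"gripper":85,"travel":[-12,26.7,0],"twist":[0,0,0]},{"gripper":85,"travel":[-12,26.7,0],"twist":[0,0,0]},{"gripper":85,"travel":[-12,26.7,0],"twist":[0,0,0]},{"gripper":85,"travel":[-12,26.7,0],"twist":[0,0,0]},{"gripper":85,"travel":[-12,26.7,0],"twist":[0,0,0]},{"gripper":85,"travel":[-12,26.7,0],"twist":[0,0,0]},{"gripper":85,"travel":[-12,26.7,0],"twist":[0,0,0]},{"gripper":85,"travel":[-12,26.7,0],"twist":[0,0,0]},{"gripper":85,"travel":[0,0,0],"twist":[0,0,0]},{"gripper":85,"travel":[0,0,0],"twist":[0,0,0]}]'; python3 - <<'E'
from h import *
plan(617,-74,15,57,5)
c=bot.calibration("wrist");im=bot.camera("wrist");np.savez("w9.npz",**c);cv2.imwrite("pics/w9.png",im[:,:,::-1])
circ(im,c,(0,0,0),(180,255,90),.03,(195,130,310,228),lambda p:True)
E
```

```text
time: 23.8
ee_pos: [0.6175, -0.0734, 0.1284]
tcp_rot: [180.0, 0.1, 57.0]
wrist_force: [-0.5, 0.6, -0.8]
opening: 0.085
grasp_force: 0.0
t 23.8 at [617.5 -73.4 128.4] [1.800e+02 8.000e-02 5.699e+01] open 85.0 grip 0.0 F [-0.5  0.6 -0.8]
5 rows travel [-1.500e-01 -2.000e-02  2.268e+01] twist z -0.0
circle [615.7 -73.7] r 34.0 198
```

View pics/w9.png

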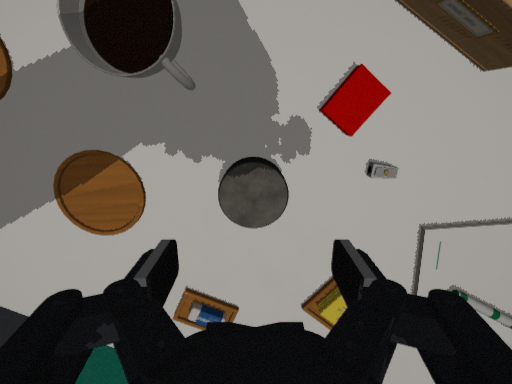

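The big tin is at (253,192), radius 34.0 mm at z = 30 mm, as given; the pad lies in its dish at (333,305). Gripping.

```bash
python3 -m crank '[{"gripper":85,"travel":[-1.2,-1.3,40],"twist":[0,0,0]},{"gripper":85,"travel":[0,0,40],"twist":[0,0,0]},{"gripper":85,"travel":[0,0,24],"twist":[0,0,0]},{"gripper":85,"travel":[0,0,15.5],"twist":[0,0,0]},{"gripper":85,"travel":[0,0,0],"twist":[0,0,0]},{"gripper":62,"travel":[0,0,0],"twist":[0,0,0]},{"gripper":62,"travel":[0,0,0],"twist":[0,0,0]},{"gripper":62,"travel":[0,0,0],"twist":[0,0,0]},{"gripper":62,"travel":[0,0,0],"twist":[0,0,0]},{"gripper":62,"travel":[0,0,-15],"twist":[0,0,0]},{"gripper":62,"travel":[0,0,-25],"twist":[0,0,0]},{"gripper":62,"travel":[0,0,-25],"twist":[0,0,0]}]' 40; python3 - <<'E'
from h import *
plan(477,9,75,57,7)
E
```

```text
time: 25.35
ee_pos: [0.6161, -0.0742, 0.0758]
tcp_rot: [179.9, 0.1, 57.0]
wrist_force: [0.7, 0.0, -2.4]
opening: 0.0662
grasp_force: 45.2
t 25.35 at [616.1 -74.2  75.8] [1.7994e+02 6.0000e-02 5.6990e+01] open 66.2 grip 45.2 F [ 0.7  0.  -2.4]
7 rows travel [ -0.85 -23.14   0.12] twist z -0.0
```

```bash
python3 -m crank '[{"gripper":62,"travel":[-0.8,-23.1,0],"twist":[0,0,0]},{"gripper":62,"travel":[-0.8,-23.1,0],"twist":[0,0,0]},{"gripper":62,"travel":[-0.8,-23.1,0],"twist":[0,0,0]},{"gripper":62,"travel":[-0.8,-23.1,0],"twist":[0,0,0]},{"gripper":62,"travel":[-0.8,-23.1,0],"twist":[0,0,0]},{"gripper":62,"travel":[-0.8,-23.1,0],"twist":[0,0,0]},{"gripper":62,"travel":[-0.8,-23.1,0],"twist":[0,0,0]},{"gripper":62,"travel":[0,0,0],"twist":[0,0,0]},{"gripper":62,"travel":[0,0,0],"twist":[0,0,0]},{"gripper":62,"travel":[0,0,0],"twist":[0,0,0]}]'; python3 - <<'E'
from h import *
level()
plan(477,9,13,57,5)
c=bot.calibration("wrist");im=bot.camera("wrist");np.savez("w10.npz",**c);cv2.imwrite("pics/w10.png",im[:,:,::-1])
circ(im,c,(5,120,50),(20,255,220),.007,(185,120,325,215),lambda p:p[1]<190)
E
```

```text
time: 26.6
ee_pos: [0.4779, 0.0089, 0.0743]
tcp_rot: [179.9, 0.1, 57.0]
wrist_force: [0.8, -0.0, -1.2]
opening: 0.0665
grasp_force: 45.4
level twist [0.0011 0.001  0.    ]
t 26.6 at [477.9   8.9  74.3] [1.7994e+02 6.0000e-02 5.6970e+01] open 66.5 grip 45.4 F [ 0.8 -0.  -1.2]
5 rows travel [-0.09 -0.16 12.26] twist z -0.0001
circle [487.   24.8] r 29.5 153
```

View pics/w10.png

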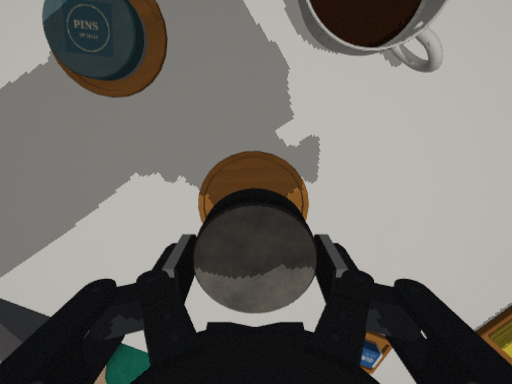

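The big tin at (255,250) is over the large dish (arc 198–308, top at 152). The fit picked up the tin's own edge, so I'm refitting the outer arc only.

```bash
python3 - <<'E'
from h import *
im=cv2.imread("pics/w10.png")[:,:,::-1].copy();c=dict(np.load("w10.npz"))
circ(im,c,(3,90,30),(22,255,230),.007,(185,120,325,215),lambda p:p[1]<183)
ms=np.array([onz(c,p,.007)[:2]*1000 for p in[(253,151),(198,203),(308,203)]]);print(ms)
q=np.c_[2*ms,np.ones(3)];s=np.linalg.solve(q,(ms**2).sum(1));print(s[:2],np.sqrt(s[2]+s[0]**2+s[1]**2))
print("tin",[onz(c,p,.0955)[:2]*1000 for p in[(194,252),(316,252),(255,312)]])
E
```

```text
circle [476.    7.6] r 45.7 109
[[501.17416714  46.18412709]
 [438.67865289  34.8532373 ]
 [516.02343353 -15.5017825 ]]
[475.9176432    7.47404005] 46.220805277803436
tin [array([454.79497466,  30.06827582]), array([507.52111855,  -4.28026662]), array([460.5984438 , -18.72773178])]
```

```bash
python3 -m crank '[{"gripper":62,"travel":[-2.7,-1,18],"twist":[0,0,0]},{"gripper":62,"travel":[0,0,15],"twist":[0,0,0]},{"gripper":62,"travel":[0,0,12],"twist":[0,0,0]},{"gripper":62,"travel":[0,0,10],"twist":[0,0,0]},{"gripper":62,"travel":[0,0,6.5],"twist":[0,0,0]},{"gripper":62,"travel":[0,0,0],"twist":[0,0,0]},{"gripper":85,"travel":[0,0,0],"twist":[0,0,0]},{"gripper":85,"travel":[0,0,0],"twist":[0,0,0]},{"gripper":85,"travel":[0,0,0],"twist":[0,0,0]},{"gripper":85,"travel":[0,0,-30],"twist":[0,0,0]},{"gripper":85,"travel":[0,0,-50],"twist":[0,0,0]},{"gripper":85,"travel":[0,0,-50],"twist":[0,0,0]}]'; python3 -m crank '[{"gripper":85,"travel":[-20,0,-40],"twist":[0,0,0]},{"gripper":85,"travel":[-20,0,-40],"twist":[0,0,0]},{"gripper":85,"travel":[0,0,0],"twist":[0,0,0]},{"gripper":85,"travel":[0,0,0],"twist":[0,0,0]}]'; python3 - <<'E'
from h import *
c=bot.calibration("wrist");im=bot.camera("wrist");np.savez("w11.npz",**c);cv2.imwrite("pics/w11.png",im[:,:,::-1])
print("big");circ(im,c,(0,0,0),(180,255,80),.033,(200,120,310,230),lambda p:True)
print("dish");circ(im,c,(3,90,30),(22,255,230),.007,(190,110,320,235),lambda p:True)
print("pin");blobs(im,(85,50,25),(112,255,255),c,.027,(80,20,240,180),300,7)
blobs(im,(3,90,30),(22,255,230),c,.006,(60,10,400,240),300)
E
```

```text
time: 28.15
ee_pos: [0.4748, 0.0076, 0.1438]
tcp_rot: [180.0, 0.1, 57.0]
wrist_force: [0.5, -0.2, -0.3]
opening: 0.0852
grasp_force: 0.0
time: 28.65
ee_pos: [0.4533, -0.0258, 0.2219]
tcp_rot: [180.0, 0.1, 57.0]
wrist_force: [0.6, -0.1, -0.5]
opening: 0.0843
grasp_force: 0.0
big
circle [474.9   6.3] r 35.5 232
dish
circle [474.2   4.9] r 44.1 197
pin
px [165.4  34.5] ctr mm 452.5 157.0 size 33.9 60.0 short-axis deg 57.0
px [320.6 231.2] ctr mm 489.8 -162.4 size 30.8 76.2 short-axis deg 56.9
px [254.8 136.1] ctr mm 475.4 7.3 size 91.4 92.1 short-axis deg 57.0
px [176.1  42.1] ctr mm 453.1 161.1 size 58.4 83.0 short-axis deg 57.0
```

View pics/w11.png

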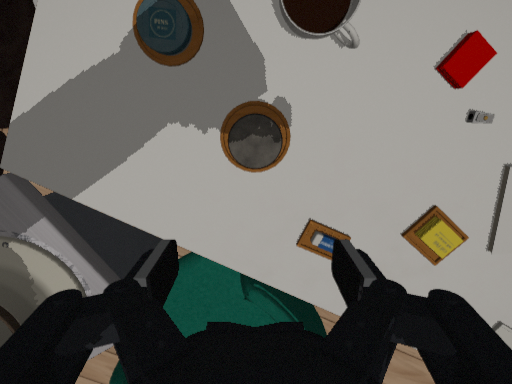

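All four lie in their dishes: pin tin (162,24), big tin (254,140), eraser (323,241), pad (440,238). A last number check.

```bash
python3 - <<'E'
from h import *
im=cv2.imread("pics/w11.png")[:,:,::-1].copy();c=dict(np.load("w11.npz"))
circ(im,c,(85,50,25),(112,255,255),.027,(120,0,215,80),lambda p:p[1]>1)
print("dishes");blobs(im,(3,90,30),(22,255,230),c,.007,(120,0,215,80),200,9)
blobs(im,(3,90,30),(22,255,230),c,.007,(395,195,480,275),200,9)
print("pad");blobs(im,(23,110,60),(35,255,255),c,.018,(395,195,480,275),50,5)
E
```

```text
circle [459.1 167.3] r 28.9 128
dishes
px [176.3  36.8] ctr mm 455.9 165.0 size 68.2 82.8 short-axis deg 57.0
px [434.7 235.3] ctr mm 621.3 -259.7 size 63.2 80.1 short-axis deg 16.1
pad
px [438.8 236.8] ctr mm 621.8 -255.5 size 38.7 62.5 short-axis deg 16.1
```

```bash
python3 - <<'E'
from h import *
im=cv2.imread("pics/w11.png")[:,:,::-1].copy();c=dict(np.load("w11.npz"))
circ(im,c,(3,90,30),(22,255,230),.007,(120,0,215,80),lambda p:np.hypot(p[0]-162,p[1]-24)>31+3 or p[1]>57)
circ(im,c,(3,90,30),(22,255,230),.007,(120,0,215,80),lambda p:p[1]>56 or p[0]>195)
t=bot.camera("top");ct=bot.calibration("top")
circ(t,ct,(85,50,25),(112,255,255),.027,(135,210,178,252),lambda p:True)
blobs(t,(3,90,30),(22,255,230),ct,.007,(135,210,178,252),100)
E
```

```text
circle [460.2 170.1] r 39.7 118
circle [459.9 170.1] r 40.5 91
circle [458.3 180.1] r 15.7 31
```

```bash
python3 -c "
from workcell import bot
print(bot.job_done())"
```

```text
the job is handed in; nothing more can be done
None
```

The eraser, note pad, pin tin and big tin each lie released in their own dish, 1–4 mm off centre by my last camera measurements, and I handed the job in at about 29 s; the hand-in call returned no verdict, and the cup and earbud case looked untouched in the wrist pictures.

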